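# Strip down the egg steamer

## Task

Take the egg steamer apart in order. First lift off the lid and stand it, mouth down, in the middle of the round wooden board; then take out the two eggs and set each one gently in its own dimple of the egg carton; last, lift the empty egg rack out of the steamer by its post and stand it level in the middle of the square metal pan. Do not drop anything and leave the jar and the cup alone.

Things in the scene. Friction and masses are not known exactly. Their poses are not given: they have to be found in the camera images.
- steamer_seat (a point): fixed tabletop egg steamer: round grey housing with a steel top, 172 mm in diameter, 75 mm high. This point is on its vertical axis at the level of the seat the lid stands on, 70 mm above the bench. A 5 mm high lip surrounds the seat (2.5 mm of play around the lid). The rack hangs in a recess inside the seat.
- lid_center (a point): loose steel domed lid, 160 mm in diameter, 68 mm high without its knob, 220 g (varies), standing mouth down on the steamer over the eggs. Black round knob on top, 22 mm in diameter, 22 mm high, on a 10 mm stem: 100 mm in all from rim to knob top. This point is on its axis 50 mm above its rim, so the middle of the knob lies 39 mm above this point. z is up.
- egg_a_center (a point): one loose brown hen's egg, 57 mm long, at most 44 mm across, 60 g (varies), standing blunt end down in a hole of the rack, hidden under the lid at first. This point is at the middle of its length; it is widest 6.5 mm lower. z points to its narrow end.
- egg_b_center (a point): the other egg, just like the first, in the opposite hole of the rack. The eggs' centres are 80 mm apart, the rack's post half-way between them.
- rack_center (a point): loose steel egg rack, 180 g (varies), nested in the steamer with 3 mm of play: disc 138 mm across, skirt below, 76 mm high in all, its foot 20 mm below the seat level. A post on its axis ends in a black grip 20 mm across, 20 mm high. This point is on the axis 38 mm above the foot; the middle of the grip is 28 mm above this point. It lifts straight up; z is up.
- board_top (a point): fixed round wooden board, 176 mm in diameter, 16 mm thick. This point is the centre of its upper face.
- pan_in (a point): fixed square aluminium pan, 155 mm square, 12 mm high outside, 4 mm walls. This point is the centre of its inner floor, on which the rack is to stand.
- carton_hole0 (a point): fixed cardboard egg carton, 70 x 175 mm, 22 mm high, three dimples in a row along its length, 55 mm apart, each 36 mm across and 14 mm deep. This point is the centre of the mouth of one end dimple, 22 mm above the bench. An egg standing in a dimple has its mid-length point 18 mm above the mouth.
- carton_hole1 (a point): mouth of the middle dimple of the carton
- carton_hole2 (a point): mouth of the dimple at the other end of the carton
- jar: amber glass jar, 64 mm across, 90 mm high, loose bystander; origin under its centre
- cup: white cup, 72 mm across, 75 mm high, loose bystander; origin under its centre
- lid: the lid; origin at the centre of its rim
- rack: the same rack; origin at the centre of its foot. Skirt 116 mm across; the disc's upper face is 20 mm above the foot, level with the steamer's seat, with four 29 mm square holes 40 mm from the axis; the eggs stand in two opposite ones.
- egg_a: the first egg; origin at its blunt end
- egg_b: the second egg; origin at its blunt end
Things that resemble listed ones, but are neither listed nor needed, are in the scene too. What is shaped like the lid but green, orange or purple is not meant.

How it is judged:
On the way, in this order (a step that is already met when the one before it is completed fails the run):
1. the lid stands on the round board, let go (horizontal distance between lid_center and board_top below 0.03 m and z of lid_center in the frame of board_top below 0.055 m and angle between lid_center's own z axis and vertical below 0.1 rad and contact force between the fingers and lid below 0.1 N), for 0.2 s.
2. both eggs sit in dimples of the carton, let go (((horizontal distance between egg_a_center and carton_hole0 below 0.012 m and z of egg_a_center in the frame of carton_hole0 below 0.025 m) or (horizontal distance between egg_a_center and carton_hole1 below 0.012 m and z of egg_a_center in the frame of carton_hole1 below 0.025 m) or (horizontal distance between egg_a_center and carton_hole2 below 0.012 m and z of egg_a_center in the frame of carton_hole2 below 0.025 m)) and ((horizontal distance between egg_b_center and carton_hole0 below 0.012 m and z of egg_b_center in the frame of carton_hole0 below 0.025 m) or (horizontal distance between egg_b_center and carton_hole1 below 0.012 m and z of egg_b_center in the frame of carton_hole1 below 0.025 m) or (horizontal distance between egg_b_center and carton_hole2 below 0.012 m and z of egg_b_center in the frame of carton_hole2 below 0.025 m)) and contact force between the fingers and egg_a below 0.1 N and contact force between the fingers and egg_b below 0.1 N), for 0.2 s.
3. the empty rack stands in the square pan, let go (horizontal distance between rack_center and pan_in below 0.03 m and z of rack_center in the frame of pan_in below 0.043 m and angle between rack_center's own z axis and vertical below 0.1 rad and contact force between the fingers and rack below 0.1 N), for 0.2 s.
At the end, for the whole second after the job is handed in: Lid mouth down, level (0.1 rad), within 30 mm of the board's centre; each egg in its own dimple (12 mm of its axis, middle under 25 mm above the mouth); rack level (0.1 rad) on the pan's floor within 30 mm of its centre; all released, at rest (0.03 m/s) (horizontal distance between lid_center and board_top below 0.03 m and z of lid_center in the frame of board_top below 0.055 m and angle between each of lid_center, rack_center's own z axis and vertical below 0.1 rad and ((horizontal distance between egg_a_center and carton_hole0 below 0.012 m and z of egg_a_center in the frame of carton_hole0 below 0.025 m) or (horizontal distance between egg_a_center and carton_hole1 below 0.012 m and z of egg_a_center in the frame of carton_hole1 below 0.025 m) or (horizontal distance between egg_a_center and carton_hole2 below 0.012 m and z of egg_a_center in the frame of carton_hole2 below 0.025 m)) and ((horizontal distance between egg_b_center and carton_hole0 below 0.012 m and z of egg_b_center in the frame of carton_hole0 below 0.025 m) or (horizontal distance between egg_b_center and carton_hole1 below 0.012 m and z of egg_b_center in the frame of carton_hole1 below 0.025 m) or (horizontal distance between egg_b_center and carton_hole2 below 0.012 m and z of egg_b_center in the frame of carton_hole2 below 0.025 m)) and horizontal distance between rack_center and pan_in below 0.03 m and z of rack_center in the frame of pan_in below 0.043 m and linear speed of each of lid, egg_a, egg_b, rack below 0.03 m/s); the robot touches nothing.
It fails at once if the lid or the rack is dropped (over 0.7 m/s, about 25 mm of fall, out of the fingers) ((linear speed of lid above 0.7 m/s and contact force between the fingers and lid below 0.1 N) or (linear speed of rack above 0.7 m/s and contact force between the fingers and rack below 0.1 N)).
It fails at once if an egg is dropped (over 0.7 m/s, about 25 mm of fall, out of the fingers) ((linear speed of egg_a above 0.7 m/s and contact force between the fingers and egg_a below 0.1 N) or (linear speed of egg_b above 0.7 m/s and contact force between the fingers and egg_b below 0.1 N)).
It fails at once if the jar is moved by more than 30 mm (distance of jar from where it was at the start of the episode above 0.03 m).
It fails at once if the cup is moved by more than 30 mm (distance of cup from where it was at the start of the episode above 0.03 m).
It also fails if it takes over 72 s, if anything falls off the work surface, if the arm or the gripper's body presses on something with over 40 N, if the wrist force passes 120 N, or if a joint passes its speed limit or range.

## Robot

A 6-joint arm with a two-finger parallel gripper is mounted at the origin on the work surface. World frame = base frame: x ahead of the robot, y to its left, z up, the work surface at z = 0. Lengths are in m, angles in rad, forces in N, time in s.
With the tool pointing down it reaches from about 0.3 to 1 m from the base axis. Payload 5.1 kg.
Tool frame: the origin (TCP) lies between the finger pads; the fingertips stand 22 mm ahead of it and the grasp point (between the pads) lies 3 mm ahead of it; z points along the fingers, x is the direction in which the jaws open and shut, and the axes are right-handed (so a half turn about z gives the same grasp; the last joint's range is limited). The gripper opens to 95 mm and grips with 3 to 60 N. Pads are 20 mm wide; open, the fingers measure 119 mm over their backs; the gripper's body (75 mm by 180 mm) begins 59 mm behind the grasp point.
Start: joints at [-1.391, 0.124, 1.65, -0, 1.367, -0.083], TCP at [0.169, -0.628, 0.237] pointing down, gripper open.
Joint ranges: [-2.61, 2.61], [-1.02, 2.33], [0.03, 2.71], [-1.35, 4.49], [0.32, 2.68], [-2.91, 2.91]. Speed limits (rad/s): [2.57, 2.57, 3.14, 3.14, 3.14, 3.14].

## Interface

Orientations are given as a rotation vector (axis times angle).
In Python, from workcell import observe, get_image, get_calibration, close_job, spot_in, silhouettes, landmark_of gives the robot as it stands.
- The arm moves only by the tool servo_tool, never from a script. Its argument "deltas" is a list of rows, each a list of 3 entries, a list of its own where there are three numbers: the shift along the tool's x, y, z in units of 60 mm (1.0 is 60 mm), then the turn about the tool's z in units of 8 degrees (1.0 is 8 degrees), then the finger opening in mm, from 0 to 95.1. In form: [[[tx, ty, tz], twist, grip], ...]. A call has 1 to 20 rows; each row is the pose to reach, as a shift and turn from the pose commanded when the call began, along the tool's axes at that moment; what a row does not reach only later rows make up. A row lasts 1/8 s, in which the tool goes at most 62.5 mm and 10.7 degrees, less where a joint would pass 70% of its speed; a pose out of reach is approached as far as the arm can. A call with a gripper value outside its range is refused whole. The fingers move at their own pace and stop on an object; the grip force is fixed at half the most. Time passes only in rows, so rows that repeat a pose let the fingers close. It gives the time, the measured TCP pose, the force and the opening at its end, in the units of the state.
- observe(): the state, without advancing time (a new reading comes with each control period).
- get_image(name): name is "scene" or "top" or "wrist"; returns the picture (400x640x3 uint8, red, green, blue); there is no depth.
- get_calibration(name): a dict with "camera_matrix" (3x3 intrinsics, pixels), "world_to_cam" (4x4, takes a point from world to camera coordinates); the wrist camera has in their place "T_tool_cam" (4x4, takes a point from camera to tool coordinates, whose origin is the TCP and whose axes are the tool frame's). Camera axes: x right, y down, z forward; pixel columns grow to the right and rows downward; lengths in m; the calibration is good to about 2 mm. A picture is of the moment at which its call begins: read the wrist's pose just before it. get_calibration takes no time and is no camera call.
- close_job(): hands the job in, once; it reports no verdict.
Trained networks look in the newest picture that a camera, given by its name, has taken for a name from the list of things; names that differ only in an ending like _2 or _b are one class to them, and where a whole thing is asked for, a point or a joint stands for the part that bears it (a point fixed in the world has none). Each returns a list of dicts, best first, with "p" (0 to 1); they miss things now and then, are a little off and sometimes report something else, mostly with a low value. They report only what shows in the picture. A call takes as long as a camera call. They do not tell look-alikes from the thing itself.
- spot_in(target, camera): "centre" ([column, row] as shares, 0 to 1, of the picture: columns of its width, rows of its height, amid what is visible of it).
- silhouettes(target, camera): "mask" (400x640 bool, what is visible of it) and "centre" ([column, row] as shares, 0 to 1, of the picture: columns of its width, rows of its height, amid what is visible of it).
- landmark_of(target, camera): "centre" ([column, row] as shares, 0 to 1, of the picture: columns of its width, rows of its height: a listed point, or the origin of a listed thing).
The state is a dict: "time_s": time; "q": joint angles; "joint_velocities": joint speeds; "tau": joint torques, N m; "eef_pos": TCP position; "orientation": TCP orientation; "contact_force": force on the tool from outside, world axes, zero at the start; "wrist_torque": the same for the moment, N m; "grip_width": opening from 0.0 (shut) to 1.0 (fully open).
Only numpy, scipy, OpenCV 4.12 (cv2) and the standard library are available. Lean on these libraries where they do the work, as an engineer would, in place of code of your own. Each camera call takes 0.05 s, during which the arm holds its last target.

## Working session

There is one attempt and no reset: what is moved stays moved. The work goes in short steps, Python scripts to look and compute and a tool call to move; the robot and the scene stay as the last step left them, time stands still between calls to the robot, and variables do not carry over. Pictures are saved under pics/ and viewed, and the job is handed in when it is done.

Besides the shell and the picture viewer there is one more tool, called after "Call:" in YAML: its name, and indented under it one key for each argument. servo_tool: Moves the arm, as the interface text tells. Its arguments: {"type":"object","properties":{"deltas":{"type":"array"}},"required":["deltas"]}

```bash
mkdir -p pics; ls
cat > h.py <<'E'
import numpy as np, cv2
from workcell import *
from scipy.spatial.transform import Rotation as R
def save(im,n,crop=None):
    cv2.imwrite('pics/'+n, cv2.cvtColor(im,cv2.COLOR_RGB2BGR))
def T_world_cam(cam):
    c=get_calibration(cam); K=np.array(c['camera_matrix'])
    if 'world_to_cam' in c: T=np.linalg.inv(np.array(c['world_to_cam']))
    else:
        s=observe(); W=np.eye(4); W[:3,:3]=R.from_rotvec(s['orientation']).as_matrix(); W[:3,3]=s['eef_pos']
        T=W@np.array(c['T_tool_cam'])
    return K,T
def ray(cam,px):
    K,T=T_world_cam(cam); d=T[:3,:3]@np.linalg.solve(K,[px[0],px[1],1.]); return T[:3,3],d
def at_z(cam,px,z):
    o,d=ray(cam,px); return o+d*(z-o[2])/d[2]
def proj(cam,P):
    K,T=T_world_cam(cam); p=np.linalg.inv(T)@np.append(P,1); p=K@p[:3]; return p[:2]/p[2]
def px(c): return np.array([c[0]*640,c[1]*400])
E
python3 - <<'E'
from h import *
np.set_printoptions(precision=4,suppress=True)
for c in ['scene','top']:
    save(get_image(c),c+'0.png'); print(get_calibration(c))
    for t in ['steamer_seat','lid_center','board_top','pan_in','carton_hole0','carton_hole1','carton_hole2','jar','cup']:
        for d in landmark_of(t,c)[:3]: print(c,t,round(d['p'],2),px(d['centre']))
print(get_calibration('wrist'),observe())
E
```

```text
pics
{'camera_matrix': array([[428.0512,   0.    , 318.8622],
       [  0.    , 428.0512, 204.7484],
       [  0.    ,   0.    ,   1.    ]]), 'world_to_cam': array([[ 0.712 ,  0.702 ,  0.0141, -0.3939],
       [ 0.6   , -0.5979, -0.5315, -0.1908],
       [-0.3647,  0.3869, -0.8469,  1.605 ],
       [ 0.    ,  0.    ,  0.    ,  1.    ]])}
scene lid_center 0.9 [378.816 159.8  ]
scene lid_center 0.88 [401.408 123.52 ]
scene lid_center 0.79 [311.168 149.32 ]
scene board_top 0.59 [346.88 227.  ]
scene pan_in 0.74 [300.096 274.88 ]
scene pan_in 0.32 [406.976 213.08 ]
scene carton_hole0 0.65 [205.568 320.   ]
scene carton_hole0 0.6 [231.424 289.88 ]
scene carton_hole0 0.59 [219.52 305.8 ]
scene carton_hole1 0.65 [205.568 320.   ]
scene carton_hole1 0.6 [231.424 289.88 ]
scene carton_hole1 0.59 [219.52 305.8 ]
scene carton_hole2 0.65 [205.568 320.   ]
scene carton_hole2 0.6 [231.424 289.88 ]
scene carton_hole2 0.59 [219.52 305.8 ]
scene jar 0.84 [282.304 343.32 ]
scene cup 0.91 [410.176 213.48 ]
{'camera_matrix': array([[472.2086,   0.    , 325.7474],
       [  0.    , 472.2086, 193.3272],
 
[... 918 characters left out ...]
,   0.    ,   1.    ]]), 'T_tool_cam': array([[ 1.    ,  0.001 ,  0.0004, -0.0004],
       [-0.0011,  0.9704,  0.2415, -0.0679],
       [-0.0002, -0.2415,  0.9704, -0.1464],
       [ 0.    ,  0.    ,  0.    ,  1.    ]])} {'time_s': 1.0, 'q': array([-1.3906,  0.1238,  1.6503,  0.    ,  1.3675, -0.0826]), 'joint_velocities': array([ 0.0003,  0.0001, -0.0009,  0.0009, -0.0012,  0.0013]), 'tau': array([  0.0011, -41.7591, -36.0236,   0.0778,   0.0428,  -0.    ]), 'eef_pos': array([ 0.1688, -0.6277,  0.2367]), 'orientation': array([ 2.4934, -1.9112,  0.    ]), 'contact_force': array([ 0.545 , -0.4159, -0.3632]), 'wrist_torque': array([-0.0287, -0.0092,  0.0132]), 'grip_width': 0.9956642535003357}
```

View pics/scene0.png

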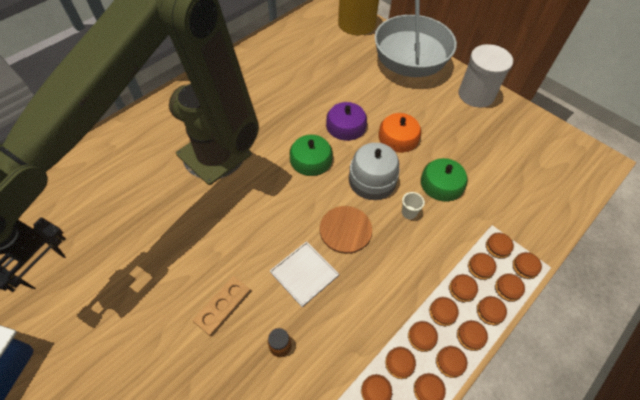

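View pics/top0.png

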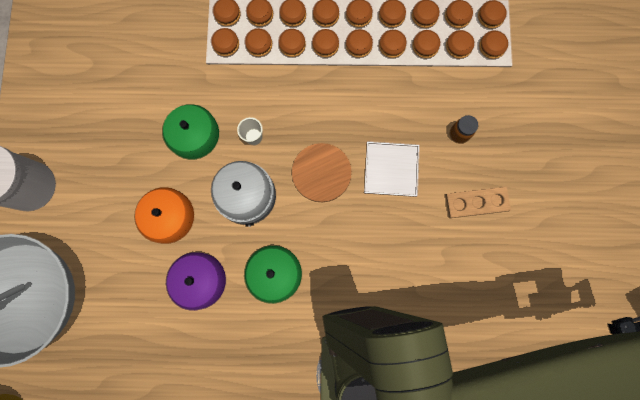

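The top view shows the steel steamer at about (243,190), the board at (322,173), the pan at (392,169), the carton at (478,202), the cup at (250,131) and the jar at (463,130). The coloured domes are decoys.

Run:
```python
from h import *
np.set_printoptions(precision=4,suppress=True)
for n,ps,pt,z in [('lid',(378.8,159.8),(242.1,187.6),.12),('board',(346.9,227),(321.9,173.3),.016),('pan',(300.1,274.9),(389.9,167.2),.004),
 ('h0',(205.6,320),(498.4,199),.022),('h1',(219.5,305.8),(481.3,202.4),.022),('h2',(231.4,289.9),(460.4,203.2),.022),('jar',(282.3,343.3),(463,130),0.0),('cup',(410.2,213.5),(254.9,136.5),0)]:
    print(n,at_z('scene',ps,z)[:2],at_z('top',pt,z)[:2])
s=get_image('top'); 
# mask-based centres
for t in ['board_top','pan_in','lid','carton_hole0','jar']:
    for c in ['top','scene']:
        for d in silhouettes(t,c)[:4]:
            m=d['mask'].astype(np.uint8); r=cv2.minAreaRect(cv2.findNonZero(m)); print(t,c,round(d['p'],2),px(d['centre']),r)
```

```text
lid [0.505  0.3355] [0.5008 0.3206]
board [0.5706 0.1152] [0.5645 0.1076]
pan [ 0.5793 -0.1107] [ 0.5875 -0.0934]
h0 [ 0.4911 -0.4084] [ 0.4926 -0.4029]
h1 [ 0.4862 -0.3532] [ 0.4821 -0.3532]
h2 [ 0.4725 -0.2968] [ 0.4792 -0.2929]
jar [ 0.6938 -0.2933] [ 0.7052 -0.315 ]
cup [0.6839 0.3167] [0.6789 0.3108]
board_top top 0.9 [324.288 172.4  ] ((321.0, 172.0), (58.0, 58.0), 90.0)
board_top scene 0.69 [343.616 227.8  ] ((345.10003662109375, 228.800048828125), (50.98234939575195, 46.957427978515625), 26.56505012512207)
pan_in top 0.68 [390.784 168.8  ] ((391.1068420410156, 169.11508178710938), (55.07334899902344, 53.296791076660156), 2.12109637260437)
pan_in scene 0.91 [299.584 273.8  ] ((303.69122314453125, 272.5706787109375), (50.018890380859375, 49.106971740722656), 46.84761428833008)
lid top 0.88 [240.32 189.  ] ((240.54998779296875, 190.64999389648438), (57.237220764160156, 59.45081329345703), 71.56504821777344)
lid top 0.88 [272.832 273.48 ] ((271.7500305175781, 273.75), (55.86143493652344, 57.982757568359375), 45.0)
lid top 0.87 [162.88 214.68] ((163.75001525878906, 215.25001525878
[... 420 characters left out ...]
.434947967529297)
lid scene 0.84 [311.296 155.   ] ((310.5, 155.0), (43.0, 40.0), 0.0)
carton_hole0 top 0.93 [478.272 202.32 ] ((477.2171936035156, 202.3893280029297), (25.62161636352539, 63.1939582824707), 84.80557250976562)
carton_hole0 scene 0.95 [218.688 305.4  ] ((221.0103302001953, 305.17584228515625), (24.83060073852539, 61.702796936035156), 41.633541107177734)
jar top 0.88 [463.616 128.8  ] ((463.2300720214844, 129.0487060546875), (21.824726104736328, 31.137863159179688), 48.8140754699707)
jar top 0.68 [478.4 203.2] ((477.6450500488281, 202.48294067382812), (25.880334854125977, 63.21110916137695), 83.2901611328125)
jar scene 0.63 [278.912 340.6  ] ((278.5, 342.0), (28.0, 23.0), 90.0)
```

```bash
cat >> h.py <<'E'
def plan(p,yaw=None):
    """print shift (60mm units, tool axes) & twist from the current measured pose to world p, tool x heading yaw"""
    s=observe(); M=R.from_rotvec(s['orientation']).as_matrix()
    d=M.T@(np.array(p)-s['eef_pos'])/0.06
    cy=np.arctan2(M[1,0],M[0,0]); tw=0
    if yaw is not None: tw=-np.degrees((yaw-cy+np.pi/2)%np.pi-np.pi/2)/8
    print('t',round(s['time_s'],2),'pos',s['eef_pos'].round(4),'yaw',round(cy,3),'q',s['q'].round(2),'tilt',M[:,2].round(3)); print('SHIFT',d.round(3),'len_mm',(60*np.linalg.norm(d)).round(1),'TWIST',round(tw,3))
E
python3 - <<'E'
from h import *
p,=[at_z('top',(236.5,186),.159)]; print(p, at_z('scene',(378,153),.159))
plan((0.46,-0.35,.32),-0.7)
plan((0.58,-0.0,.34),-0.3)
plan((0.50,0.325,.32),0.)
E
```

```text
[0.49790075 0.32812833 0.159     ] [0.50087928 0.32822797 0.159     ]
t 1.55 pos [ 0.1688 -0.6277  0.2366] yaw -1.308 q [-1.39  0.12  1.65 -0.    1.37 -0.08] tilt [-0.  0. -1.]
SHIFT [-3.209 -5.889 -1.39 ] len_mm 410.9 TWIST -4.355
t 1.55 pos [ 0.1688 -0.6277  0.2366] yaw -1.308 q [-1.39  0.12  1.65 -0.    1.37 -0.08] tilt [-0.  0. -1.]
SHIFT [-8.322 -9.335 -1.723] len_mm 757.5 TWIST -7.22
t 1.55 pos [ 0.1688 -0.6277  0.2366] yaw -1.308 q [-1.39  0.12  1.65 -0.    1.37 -0.08] tilt [-0.  0. -1.]
SHIFT [-13.9    -9.454  -1.389] len_mm 1012.0 TWIST -9.368
```

Call:
servo_tool:
  deltas:
    - [[-0.8,-0.9,-0.5],-0.5,95]
    - [[-1.6,-2.2,-1.0],-1.5,95]
    - [[-2.2,-3.5,-1.4],-2.5,95]
    - [[-2.7,-4.6,-1.4],-3.5,95]
    - [[-3.1,-5.5,-1.4],-4.3,95]
    - [[-3.2,-5.9,-1.4],-4.35,95]
    - [[-3.2,-5.9,-1.4],-4.35,95]
    - [[-3.2,-5.9,-1.4],-4.35,95]
    - [[-3.2,-5.9,-1.4],-4.35,95]

```text
time_s: 2.68
eef_pos: [0.4605, -0.3505, 0.3205]
orientation: [2.951, -1.078, -0.001]
contact_force: [-0.9, -0.4, 0.4]
grip_width: 1.001
```

Run:
```python
from h import *
plan((0.57,0.01,.36),-0.3)
save(get_image('wrist'),'w_carton.png')
for t in ['carton_hole0','pan_in','jar']:
    for d in landmark_of(t,'wrist')[:4]: print(t,round(d['p'],2),px(d['centre']), at_z('wrist',px(d['centre']),.022))
```

```text
t 2.67 pos [ 0.4605 -0.3505  0.3205] yaw -0.7 q [-0.74 -0.07  1.71 -0.    1.5  -0.04] tilt [-0.001 -0.    -1.   ]
SHIFT [-2.478 -5.77  -0.66 ] len_mm 378.8 TWIST -2.868
carton_hole0 0.9 [358.208 182.48 ] [ 0.49242344 -0.40052114  0.022     ]
carton_hole0 0.64 [327.104 154.08 ] [ 0.48441775 -0.34177955  0.022     ]
carton_hole0 0.61 [302.08 128.48] [ 0.48059621 -0.29354834  0.022     ]
jar 0.63 [432.512  29.12 ] [ 0.68593763 -0.30722864  0.022     ]
```

View pics/w_carton.png

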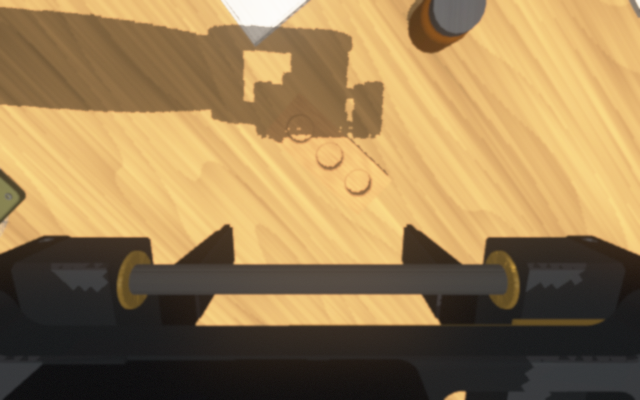

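The wrist view shows the dimples at (357,181), (329,155) and (301,128). They match the network's points.

Call:
servo_tool:
  deltas:
    - [[-0.3,-0.7,-0.3],-0.6,95]
    - [[-0.7,-1.7,-0.66],-1.2,95]
    - [[-1.1,-2.7,-0.66],-1.8,95]
    - [[-1.6,-3.7,-0.66],-2.4,95]
    - [[-2.0,-4.7,-0.66],-2.87,95]
    - [[-2.3,-5.4,-0.66],-2.87,95]
    - [[-2.48,-5.77,-0.66],-2.87,95]
    - [[-2.48,-5.77,-0.66],-2.87,95]
    - [[-2.48,-5.77,-0.66],-2.87,95]

```text
time_s: 4.0
eef_pos: [0.5701, 0.0091, 0.3602]
orientation: [3.106, -0.471, -0.0]
contact_force: [0.1, 0.3, -0.8]
grip_width: 0.998
```

Run:
```python
from h import *
plan((0.50,0.328,.30),0.3)
save(get_image('wrist'),'w_board.png')
for t,z in [('board_top',.016),('pan_in',.004),('lid_center',.12)]:
    for d in landmark_of(t,'wrist')[:4]: print(t,round(d['p'],2),px(d['centre']), at_z('wrist',px(d['centre']),z))
    for d in silhouettes(t,'wrist')[:2]:
        m=d['mask'].astype(np.uint8); r=cv2.minAreaRect(cv2.findNonZero(m)); print('sil',t,round(d['p'],2),r,at_z('wrist',r[0],z))
```

```text
t 4.0 pos [0.5701 0.0091 0.3602] yaw -0.301 q [-0.08 -0.1   1.67 -0.    1.57  0.22] tilt [-0. -0. -1.]
SHIFT [-2.692 -4.73   1.001] len_mm 332.0 TWIST -4.306
board_top 0.59 [297.728  98.48 ] [0.57167299 0.11186108 0.016     ]
sil board_top 0.59 ((297.0, 98.0), (124.0, 118.0), 90.0) [0.57085846 0.11292905 0.016     ]
pan_in 0.82 [345.408 222.92 ] [ 0.58537736 -0.09534959  0.004     ]
sil pan_in 0.63 ((343.484130859375, 222.42440795898438), (92.80772399902344, 99.24554443359375), 78.11134338378906) [ 0.5826936  -0.09343133  0.004     ]
lid_center 0.93 [53.12 65.52] [0.32441872 0.21917794 0.12      ]
sil lid_center 0.85 ((66.49998474121094, 67.99999237060547), (132.99996948242188, 123.99998474121094), 0.0) [0.33746621 0.21255398 0.12      ]
sil lid_center 0.47 ((184.0, 2.0), (4.0, 46.0), 90.0) [0.48960722 0.23488085 0.12      ]
```

View pics/w_board.png

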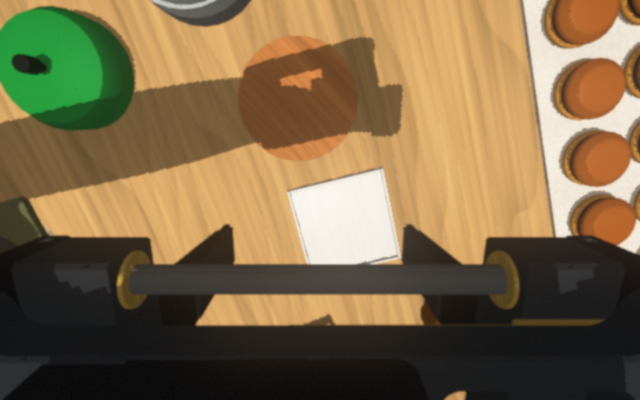

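The board shows at (298,98) and the pan at (345,222), both consistent with the earlier estimates. Next I go over the lid.

Call:
servo_tool:
  deltas:
    - [[-0.4,-0.7,0.0],-0.8,95]
    - [[-0.9,-1.6,0.0],-1.7,95]
    - [[-1.4,-2.5,0.2],-2.6,95]
    - [[-1.9,-3.4,0.5],-3.5,95]
    - [[-2.4,-4.2,0.8],-4.3,95]
    - [[-2.69,-4.73,1.0],-4.3,95]
    - [[-2.69,-4.73,1.0],-4.3,95]
    - [[-2.69,-4.73,1.0],-4.3,95]

```text
time_s: 5.35
eef_pos: [0.5002, 0.3285, 0.3006]
orientation: [3.106, 0.47, 0.001]
contact_force: [-0.5, -0.1, 0.0]
grip_width: 0.997
```

Run:
```python
from h import *
plan((0.50,0.328,.164),0.3)
im=get_image('wrist');save(im,'w_lid.png')
for t,z in [('lid_center',.12),('lid',.07)]:
    for d in landmark_of(t,'wrist')[:4]: print(t,round(d['p'],2),px(d['centre']), at_z('wrist',px(d['centre']),z))
print(proj('wrist',[.5,.328,.159]))
```

```text
t 5.35 pos [0.5002 0.3285 0.3006] yaw 0.3 q [ 0.49 -0.02  1.69 -0.    1.47  0.19] tilt [ 0. -0. -1.]
SHIFT [-0.007  0.007  2.277] len_mm 136.6 TWIST 0.001
lid_center 0.78 [317.888 185.   ] [0.50060104 0.33100796 0.12      ]
lid_center 0.76 [509.184  86.08 ] [0.64820766 0.47836693 0.12      ]
lid_center 0.7 [125.504 183.8  ] [0.30986169 0.2733704  0.12      ]
lid 0.92 [488.192  88.   ] [0.65234035 0.4826086  0.07      ]
lid 0.91 [145.792 183.4  ] [0.30678385 0.26277762 0.07      ]
lid 0.9 [320.704 180.32 ] [0.50514256 0.32795113 0.07      ]
lid 0.67 [159.488  13.2  ] [0.28911522 0.44873676 0.07      ]
[316.34343599 196.09061338]
```

View pics/w_lid.png

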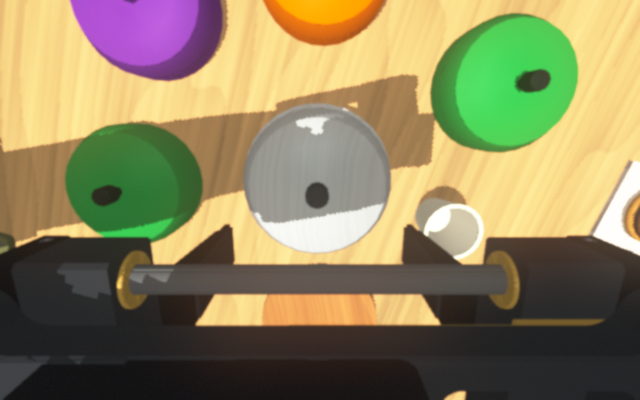

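The knob is at (317,195), within about 1 px of the prediction, so I descend.

Call:
servo_tool:
  deltas:
    - [[0,0,0.8],0,80]
    - [[0,0,1.6],0,60]
    - [[0,0,2.1],0,50]
    - [[0,0,2.28],0,50]
    - [[0,0,2.28],0,30]
    - [[0,0,2.28],0,10]
    - [[0,0,2.28],0,10]
    - [[0,0,2.28],0,10]
    - [[0,0,2.28],0,10]

```text
time_s: 6.62
eef_pos: [0.5003, 0.3294, 0.1646]
orientation: [-3.106, -0.47, -0.002]
contact_force: [-0.2, 0.1, 3.7]
grip_width: 0.226
```

Run:
```python
from h import *
plan((0.571,.112,.23))
plan((0.571,.112,.1115))
```

```text
t 6.62 pos [0.5003 0.3294 0.1646] yaw 0.301 q [0.49 0.07 1.84 0.   1.24 0.19] tilt [ 0.001  0.001 -1.   ]
SHIFT [ 0.054  3.81  -1.092] len_mm 237.8 TWIST 0
t 6.62 pos [0.5003 0.3294 0.1646] yaw 0.301 q [0.49 0.07 1.84 0.   1.24 0.19] tilt [ 0.001  0.001 -1.   ]
SHIFT [0.05  3.81  0.883] len_mm 234.7 TWIST 0
```

Call:
servo_tool:
  deltas:
    - [[0,0,-0.15],0,10]
    - [[0,0,-0.5],0,10]
    - [[0,0,-0.9],0,10]
    - [[0,0,-1.1],0,10]

```text
time_s: 7.12
eef_pos: [0.5007, 0.3296, 0.2324]
orientation: [-3.105, -0.47, -0.005]
contact_force: [0.3, -0.3, -1.8]
grip_width: 0.226
```

Call:
servo_tool:
  deltas:
    - [[0,0.3,-0.05],0,10]
    - [[0.01,0.9,-0.05],0,10]
    - [[0.03,1.7,0],0,10]
    - [[0.04,2.5,0],0,10]
    - [[0.05,3.2,0],0,10]
    - [[0.05,3.6,0.2],0,10]
    - [[0.05,3.81,0.6],0,10]
    - [[0.05,3.81,1.1],0,10]
    - [[0.05,3.81,1.6],0,10]
    - [[0.05,3.81,1.8],0,10]
    - [[0.05,3.81,1.8],0,10]

```text
time_s: 8.5
eef_pos: [0.5696, 0.111, 0.1203]
orientation: [3.106, 0.47, -0.004]
contact_force: [-0.1, 0.4, -2.1]
grip_width: 0.219
```

Run:
```python
from h import *
plan((0.571,.112,.111))
save(get_image('wrist'),'w_l2.png');save(get_image('scene'),'s_l2.png')
```

```text
t 8.5 pos [0.5696 0.111  0.1203] yaw 0.3 q [ 0.1   0.07  1.91 -0.    1.16 -0.2 ] tilt [-0.003 -0.    -1.   ]
SHIFT [ 0.028 -0.009  0.155] len_mm 9.5 TWIST 0
```

View pics/w_l2.png

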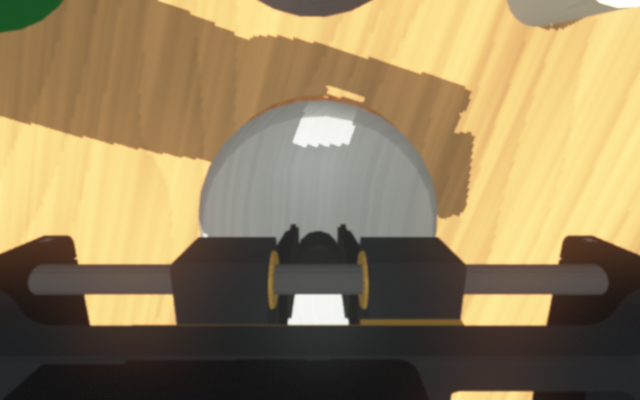

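View pics/s_l2.png

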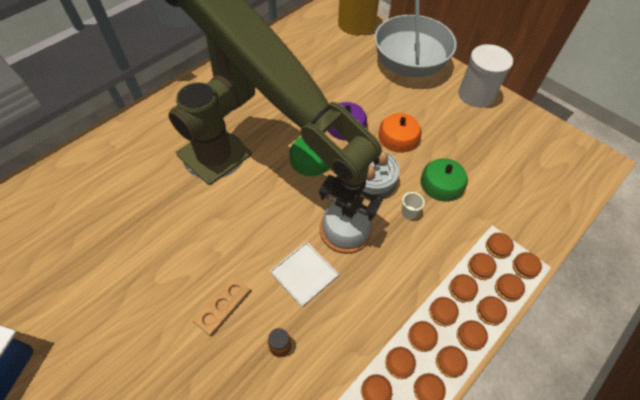

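The lid is held over the board, with board rim visible all round. I lower it slowly.

Call:
servo_tool:
  deltas:
    - [[0.02,0,0.08],0,10]
    - [[0.02,0,0.14],0,10]
    - [[0.02,0,0.16],0,10]
    - [[0.02,0,0.16],0,10]

```text
time_s: 9.1
eef_pos: [0.5715, 0.112, 0.1117]
orientation: [3.106, 0.47, -0.0]
contact_force: [-0.1, 0.3, -1.6]
grip_width: 0.225
```

Call:
servo_tool:
  deltas:
    - [[0,0,0.02],0,10]
    - [[0,0,0.03],0,10]
    - [[0,0,0.03],0,10]

```text
time_s: 9.48
eef_pos: [0.5718, 0.112, 0.1106]
orientation: [3.106, 0.47, 0.001]
contact_force: [-2.1, 0.2, 1.4]
grip_width: 0.226
```

Contact is made, so I release and rise.

Call:
servo_tool:
  deltas:
    - [[0,0,0],0,40]
    - [[0,0,0],0,45]
    - [[0,0,0],0,50]
    - [[0,0,-0.3],0,50]
    - [[0,0,-1.0],0,50]
    - [[0,0,-2.0],0,60]
    - [[0,0,-3.0],0,75]

```text
time_s: 10.35
eef_pos: [0.5714, 0.112, 0.2932]
orientation: [3.106, 0.47, 0.002]
contact_force: [1.5, 1.1, 0.2]
grip_width: 0.685
```

Run:
```python
from h import *
plan((0.50,0.33,.30),0.3)
save(get_image('scene'),'s_l3.png')
```

```text
t 10.35 pos [0.5714 0.112  0.2932] yaw 0.3 q [ 0.1  -0.06  1.74  0.    1.46 -0.2 ] tilt [ 0.001  0.    -1.   ]
SHIFT [-0.06  -3.823 -0.115] len_mm 229.5 TWIST 0.004
```

View pics/s_l3.png

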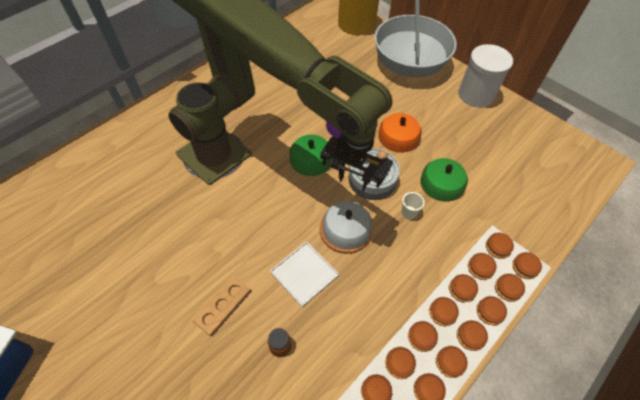

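The lid stands on the board at (347,226). Now for the eggs.

Call:
servo_tool:
  deltas:
    - [[0,-0.4,-0.1],0,75]
    - [[-0.02,-1.2,-0.1],0,75]
    - [[-0.04,-2.1,-0.1],0,75]
    - [[-0.06,-3.0,-0.1],0,75]
    - [[-0.06,-3.6,-0.1],0,75]
    - [[-0.06,-3.82,-0.1],0,75]
    - [[-0.06,-3.82,-0.1],0,75]

```text
time_s: 11.28
eef_pos: [0.5003, 0.3301, 0.2967]
orientation: [3.106, 0.472, 0.001]
contact_force: [0.1, 0.4, -0.1]
grip_width: 0.79
```

Run:
```python
from h import *
plan((0.50,0.33,.30),0.3)
save(get_image('wrist'),'w_egg.png')
for t,z in [('egg_a_center',.0895),('rack_center',.088),('steamer_seat',.07)]:
    for d in landmark_of(t,'wrist')[:4]: print(t,round(d['p'],2),px(d['centre']), at_z('wrist',px(d['centre']),z))
    if 'egg' in t:
      for d in silhouettes(t,'wrist')[:4]:
        m=d['mask'].astype(np.uint8); print('sil',round(d['p'],2),px(d['centre']),m.sum(),cv2.boundingRect(m))
save(get_image('top'),'t_egg.png')
for d in landmark_of('egg_a_center','top')[:4]: print(round(d['p'],2),px(d['centre']), at_z('top',px(d['centre']),.0895))
```

```text
t 11.28 pos [0.5003 0.3301 0.2967] yaw 0.302 q [ 0.49 -0.02  1.7  -0.    1.46  0.19] tilt [ 0.001 -0.    -1.   ]
SHIFT [-0.005 -0.    -0.055] len_mm 3.3 TWIST 0.011
egg_a_center 0.87 [323.328 146.8  ] [0.49520103 0.36900535 0.0895    ]
sil 0.69 [322.176 144.32 ] 1194 (303, 129, 40, 39)
rack_center 0.88 [317.12 184.  ] [0.50104702 0.32725173 0.088     ]
0.65 [255.104 135.88 ] [0.65440357 0.29569403 0.0895    ]
0.28 [239.68 187.32] [0.50698862 0.33300767 0.0895    ]
```

View pics/w_egg.png

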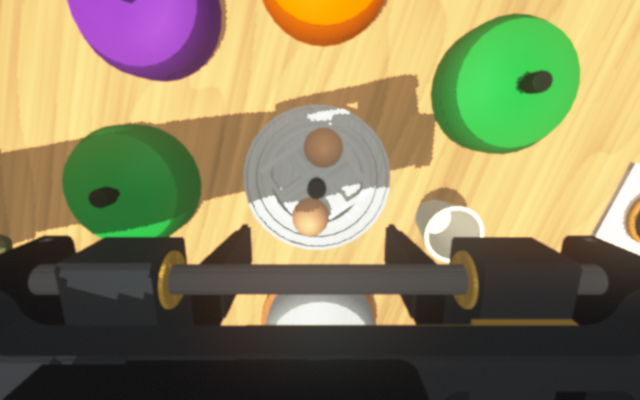

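The eggs show at about (323,147) and (311,216), with the post grip at (317,187). I refine both egg positions by colour.

Run:
```python
from h import *
im=cv2.imread('pics/w_egg.png'); hsv=cv2.cvtColor(im,cv2.COLOR_BGR2HSV)
roi=np.zeros(im.shape[:2],np.uint8); cv2.circle(roi,(317,178),66,255,-1)
m=((hsv[...,1]>60)&(hsv[...,0]<25)&(roi>0)).astype(np.uint8)
n,l,st,ce=cv2.connectedComponentsWithStats(m)
pts=[]
for i in range(1,n):
    if st[i,4]>200:
        x,y,w,h,_=st[i]; c=(x+w/2-.5,y+h/2-.5); print(st[i],ce[i],c,at_z('wrist',c,.09)); pts.append(at_z('wrist',c,.09))
print(at_z('wrist',(317,187),.116))
if len(pts)==2:
    d=pts[0]-pts[1]; print('dist',np.linalg.norm(d),'mid',(pts[0]+pts[1])/2,'line yaw',np.arctan2(d[1],d[0]))
# synthetic projection of egg model extents
def ext(c):
    P=[]
    for zz in np.linspace(-28.5,28.5,40):
        h=zz+6.5; a=22 if h<0 else 35; r=22*np.sqrt(max(0,1-(h/a)**2))
        for t in np.linspace(0,6.28,40): P.append(proj('wrist',[c[0]+r/1e3*np.cos(t),c[1]+r/1e3*np.sin(t),.093+zz/1e3]))
    P=np.array(P); return (P.min(0)+P.max(0))/2,P.max(0)-P.min(0)
for p in pts: print('model',ext(p))
```

```text
[ 304  128   39   39 1202] [322.91014975 147.03826955] (np.float64(323.0), np.float64(147.0)) [0.49479787 0.3688407  0.09      ]
[ 292  197   37   40 1091] [310.12557287 216.52612282] (np.float64(310.0), np.float64(216.5)) [0.50415044 0.28939195 0.09      ]
[0.50013571 0.32974935 0.116     ]
dist 0.07999733119016676 mid [0.49947415 0.32911633 0.09      ] line yaw 1.6879753668822335Traceback (most recent call last):
  File "<stdin>", line 20, in <module>
  File "<stdin>", line 18, in ext
  File "h.py", line 18, in proj
    K,T=T_world_cam(cam); p=np.linalg.inv(T)@np.append(P,1); p=K@p[:3]; return p[:2]/p[2]
        ~~~~~~~~~~~^^^^^
  File "h.py", line 10, in T_world_cam
    s=observe(); W=np.eye(4); W[:3,:3]=R.from_rotvec(s['orientation']).as_matrix(); W[:3,3]=s['eef_pos']
ValueError: time passes only in moves, steps and waits
```

The fit is consistent: the eggs come out 80.0 mm apart and the midpoint agrees with the lid axis. I take the far egg first, with the jaws perpendicular to the egg line.

Run:
```python
from h import *
plan((0.4948,0.3688,.16),0.117)
plan((0.4948,0.3688,.094),0.117)
```

```text
t 11.62 pos [0.5007 0.329  0.2961] yaw 0.299 q [ 0.49 -0.02  1.7  -0.    1.46  0.19] tilt [ 0. -0. -1.]
SHIFT [ 0.101 -0.663  2.268] len_mm 141.9 TWIST 1.304
t 11.62 pos [0.5007 0.329  0.2961] yaw 0.299 q [ 0.49 -0.02  1.7  -0.    1.46  0.19] tilt [ 0. -0. -1.]
SHIFT [ 0.101 -0.663  3.368] len_mm 206.1 TWIST 1.304
```

Call:
servo_tool:
  deltas:
    - [[0.05,-0.3,0.6],0.6,65]
    - [[0.1,-0.66,1.4],1.3,65]
    - [[0.1,-0.66,2.1],1.3,65]
    - [[0.1,-0.66,2.5],1.3,65]
    - [[0.1,-0.66,2.5],1.3,65]

```text
time_s: 12.25
eef_pos: [0.493, 0.3682, 0.1433]
orientation: [3.133, 0.186, -0.008]
contact_force: [0.5, -0.6, 0.4]
grip_width: 0.684
```

Run:
```python
from h import *
plan((0.4948,0.3688,.094),0.117)
save(get_image('wrist'),'w_ea.png')
```

```text
t 12.25 pos [0.493  0.3682 0.1433] yaw 0.118 q [ 0.55  0.13  1.81 -0.    1.21  0.44] tilt [-0.005 -0.003 -1.   ]
SHIFT [ 0.035 -0.009  0.821] len_mm 49.3 TWIST 0.01
```

View pics/w_ea.png

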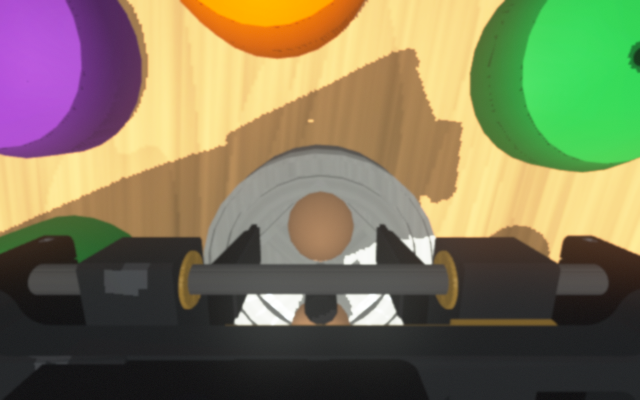

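The egg is centred between the fingers (321 against 319). I descend.

Call:
servo_tool:
  deltas:
    - [[0.01,0,0.3],0,65]
    - [[0.01,0,0.6],0,65]
    - [[0.01,0,0.8],0,65]
    - [[0.01,0,0.82],0,65]
    - [[0.01,0,0.82],0,65]

```text
time_s: 12.92
eef_pos: [0.495, 0.3696, 0.097]
orientation: [-3.136, -0.187, -0.0]
contact_force: [-0.3, 1.1, -0.0]
grip_width: 0.688
```

Run:
```python
from h import *
plan((0.4948,0.3688,.094),0.117)
```

```text
t 12.93 pos [0.495  0.3696 0.097 ] yaw 0.119 q [ 0.55  0.18  1.84 -0.    1.13  0.44] tilt [ 0.  0. -1.]
SHIFT [-0.005  0.014  0.05 ] len_mm 3.1 TWIST 0.015
```

Call:
servo_tool:
  deltas:
    - [[0,0.01,0.04],0,60]
    - [[0,0.01,0.04],0,48]
    - [[0,0.01,0.04],0,40]
    - [[0,0.01,0.04],0,32]
    - [[0,0.01,0.04],0,32]
    - [[0,0.01,0.04],0,32]

```text
time_s: 13.68
eef_pos: [0.4951, 0.369, 0.0946]
orientation: [-3.136, -0.187, -0.0]
contact_force: [0.0, 0.1, 0.5]
grip_width: 0.45
```

The egg is gripped at 42.8 mm. I lift it and carry it to the near end dimple (hole0), keeping the same jaw heading, which lies across the carton.

Run:
```python
from h import *
plan((0.492,-0.401,.19))
plan((0.492,-0.401,.19),1.68-np.pi/2)
```

```text
t 13.68 pos [0.4951 0.369  0.0946] yaw 0.119 q [0.55 0.18 1.84 0.   1.12 0.43] tilt [ 0.  0. -1.]
SHIFT [-1.573 12.736 -1.592] len_mm 775.9 TWIST 0
t 13.68 pos [0.4951 0.369  0.0946] yaw 0.119 q [0.55 0.18 1.84 0.   1.12 0.43] tilt [ 0.  0. -1.]
SHIFT [-1.573 12.736 -1.592] len_mm 775.9 TWIST 0.07
```

Call:
servo_tool:
  deltas:
    - [[0,0,-0.2],0,32]
    - [[0,0,-0.7],0,32]
    - [[0,0,-1.2],0,32]
    - [[0,0,-1.6],0,32]

```text
time_s: 14.18
eef_pos: [0.4953, 0.3691, 0.1927]
orientation: [-3.135, -0.187, -0.002]
contact_force: [-0.8, 0.4, -1.0]
grip_width: 0.452
```

Run:
```python
from h import *
save(get_image('wrist'),'w_ea2.png')
```

```text
(no output)
```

View pics/w_ea2.png

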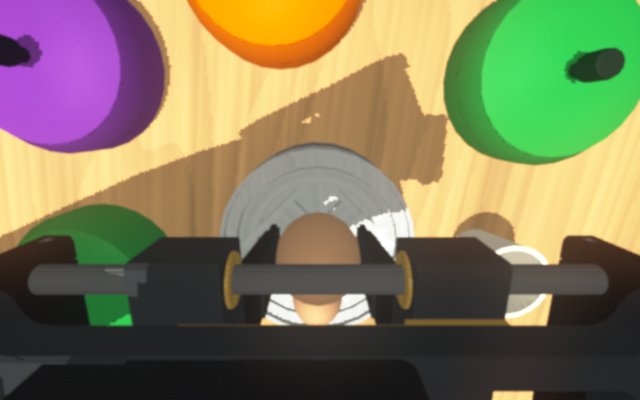

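The egg is held upright between the pads at (318,255). I carry it across.

Call:
servo_tool:
  deltas:
    - [[-0.03,0.25,0],0,32]
    - [[-0.1,0.8,0],0,32]
    - [[-0.2,1.6,0],0,32]
    - [[-0.31,2.5,0],0,32]
    - [[-0.42,3.4,0],0,32]
    - [[-0.53,4.3,0],0,32]
    - [[-0.64,5.2,0],0,32]
    - [[-0.75,6.1,0],0,32]
    - [[-0.86,7.0,0],0,32]
    - [[-0.98,7.9,0],0,32]
    - [[-1.09,8.8,0],0,32]
    - [[-1.2,9.7,0],0,32]
    - [[-1.31,10.6,0],0,32]
    - [[-1.42,11.5,0],0,32]
    - [[-1.5,12.2,0],0,32]
    - [[-1.55,12.55,0],0,32]
    - [[-1.57,12.74,0],0,32]
    - [[-1.57,12.74,0],0,32]
    - [[-1.57,12.74,0],0,32]

```text
time_s: 16.6
eef_pos: [0.4923, -0.4, 0.1904]
orientation: [-3.135, -0.189, 0.0]
contact_force: [-1.1, 0.6, 0.7]
grip_width: 0.448
```

Run:
```python
from h import *
plan((0.492,-0.401,.10))
save(get_image('wrist'),'w_ea3.png')
for d in landmark_of('carton_hole0','wrist')[:4]: print(round(d['p'],2),px(d['centre']), at_z('wrist',px(d['centre']),.022))
for d in landmark_of('egg_a_center','wrist')[:4]: print(round(d['p'],2),px(d['centre']), at_z('wrist',px(d['centre']),.191))
```

```text
t 16.6 pos [ 0.4923 -0.4     0.1904] yaw 0.12 q [-0.77  0.12  1.73  0.    1.29 -0.89] tilt [-0.     0.001 -1.   ]
SHIFT [-0.007  0.016  1.506] len_mm 90.4 TWIST 0
0.85 [315.52  72.4 ] [ 0.47740362 -0.29046887  0.022     ]
0.81 [315.776 134.2  ] [ 0.4842963  -0.34568482  0.022     ]
0.69 [316.8 187.4] [ 0.49154899 -0.39730162  0.022     ]
0.55 [316.224 256.8  ] [ 0.49178984 -0.39723994  0.191     ]
```

View pics/w_ea3.png

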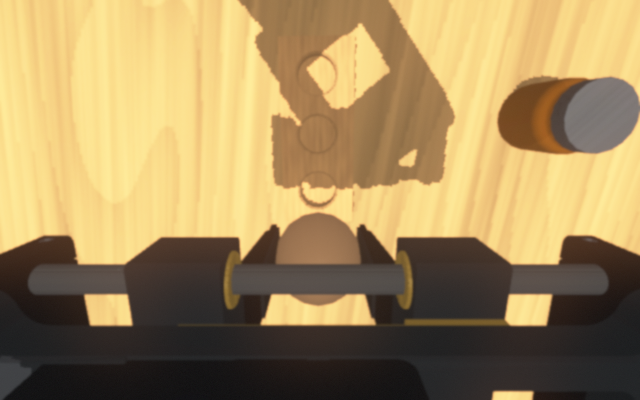

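Dimples at (317,74), (318,133) and (318,188) agree with the earlier estimates, and hole0 ≈ (0.4915,-0.3995). I lower the egg.

Call:
servo_tool:
  deltas:
    - [[0,0,0.4],0,32]
    - [[0,0,1.0],0,32]
    - [[0,0,1.6],0,32]
    - [[0,0,2.0],0,32]
    - [[0,0,2.2],0,32]
    - [[0,0,2.3],0,32]
    - [[0,0,2.3],0,32]

```text
time_s: 17.62
eef_pos: [0.4926, -0.4014, 0.0531]
orientation: [3.135, 0.187, 0.001]
contact_force: [-0.6, -0.2, -0.4]
grip_width: 0.449
```

Run:
```python
from h import *
plan((0.4915,-0.3995,.046))
im=get_image('wrist');save(im,'w_ea4.png')
```

```text
t 17.62 pos [ 0.4926 -0.4014  0.0531] yaw 0.119 q [-0.77  0.27  1.82  0.    1.06 -0.89] tilt [ 0.001 -0.001 -1.   ]
SHIFT [-0.014 -0.034  0.118] len_mm 7.4 TWIST 0
```

View pics/w_ea4.png

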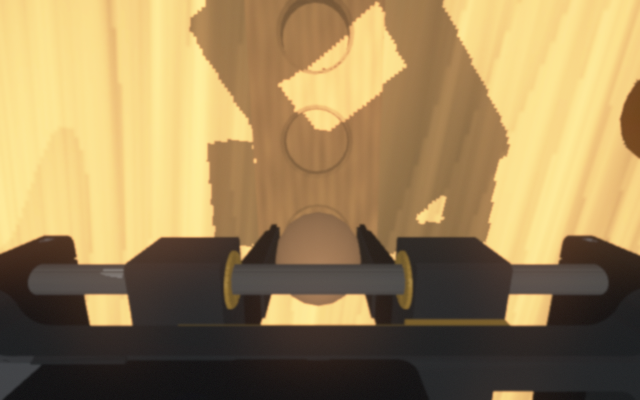

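Run:
```python
from h import *
a=at_z('wrist',(317,139.5),.022)if 0 else None
E=None
K=np.array(get_calibration('wrist')['camera_matrix']); K,T=T_world_cam('wrist')
for p in [(317,139.5),(315.5,37)]:
    d=T[:3,:3]@np.linalg.solve(K,[*p,1]); o=T[:3,3]; print(o+d*(.022-o[2])/d[2])
```

```text
[ 0.48587178 -0.34434095  0.022     ]
[ 0.47903025 -0.29376827  0.022     ]
```

Call:
servo_tool:
  deltas:
    - [[0,-0.035,0.05],0,32]
    - [[0,-0.035,0.09],0,32]
    - [[0,-0.035,0.12],0,32]
    - [[0,-0.035,0.12],0,32]

```text
time_s: 18.18
eef_pos: [0.4918, -0.3991, 0.045]
orientation: [-3.136, -0.187, 0.0]
contact_force: [1.5, -0.7, -0.7]
grip_width: 0.448
```

Call:
servo_tool:
  deltas:
    - [[0,0,0],0,44]
    - [[0,0,0],0,46]
    - [[0,0,0],0,50]
    - [[0,0,0],0,60]
    - [[0,0,0],0,64]
    - [[0,0,-0.3],0,64]
    - [[0,0,-1.0],0,64]
    - [[0,0,-1.9],0,64]
    - [[0,0,-2.3],0,64]

```text
time_s: 19.3
eef_pos: [0.4934, -0.4006, 0.1894]
orientation: [3.13, 0.187, 0.008]
contact_force: [-0.1, 0.3, -0.8]
grip_width: 0.674
```

Run:
```python
from h import *
plan((0.5042,0.2894,.185),0.117)
save(get_image('wrist'),'w_ea5.png')
save(get_image('scene'),'s_ea5.png')
```

```text
t 19.3 pos [ 0.4934 -0.4006  0.1894] yaw 0.119 q [-0.77  0.12  1.73  0.    1.28 -0.89] tilt [ 0.006 -0.005 -1.   ]
SHIFT [  1.545 -11.397   0.013] len_mm 690.1 TWIST 0.015
```

View pics/w_ea5.png

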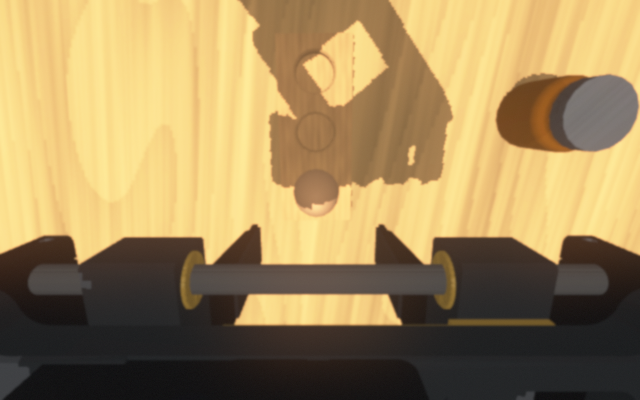

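View pics/s_ea5.png

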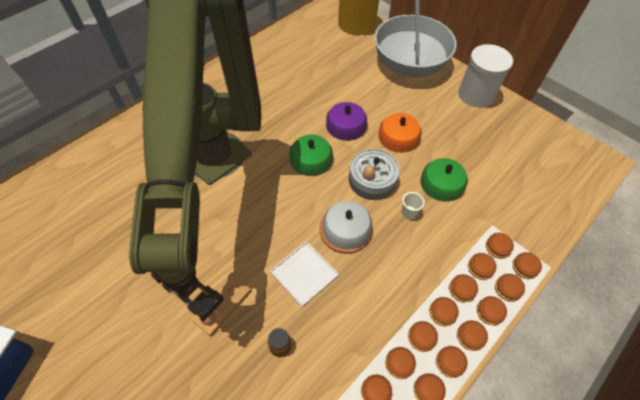

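Egg one stands upright in its dimple at (316,192). Back for the second egg.

Call:
servo_tool:
  deltas:
    - [[0.05,-0.4,0],0,64]
    - [[0.16,-1.2,0],0,64]
    - [[0.3,-2.2,0],0,64]
    - [[0.43,-3.2,0],0,64]
    - [[0.57,-4.2,0],0,64]
    - [[0.7,-5.2,0],0,64]
    - [[0.84,-6.2,0],0,64]
    - [[0.98,-7.2,0],0,64]
    - [[1.11,-8.2,0],0,64]
    - [[1.25,-9.2,0],0,64]
    - [[1.38,-10.2,0],0,64]
    - [[1.49,-11.0,0],0,64]
    - [[1.545,-11.4,0],0,64]
    - [[1.545,-11.4,0],0,64]
    - [[1.545,-11.4,0],0,64]

```text
time_s: 21.28
eef_pos: [0.5015, 0.2904, 0.1818]
orientation: [3.135, 0.187, -0.004]
contact_force: [0.5, -0.5, -0.3]
grip_width: 0.672
```

Run:
```python
from h import *
plan((0.5042,0.2894,.094),0.117)
K,T=T_world_cam('wrist')
im=get_image('wrist');save(im,'w_eb.png')
im=cv2.imread('pics/w_eb.png'); hsv=cv2.cvtColor(im,cv2.COLOR_BGR2HSV)
for d in landmark_of('egg_b_center','wrist')[:4]:
    p=px(d['centre']); dd=T[:3,:3]@np.linalg.solve(K,[*p,1]); o=T[:3,3]; print(p,d['p'],o+dd*(.092-o[2])/dd[2])
```

```text
t 21.27 pos [0.5015 0.2904 0.1818] yaw 0.119 q [ 0.43  0.01  1.86 -0.    1.27  0.31] tilt [-0.002 -0.001 -1.   ]
SHIFT [0.047 0.021 1.463] len_mm 87.8 TWIST 0.016
[319.616 211.68 ] 0.61 [0.50306391 0.29078698 0.092     ]
```

View pics/w_eb.png

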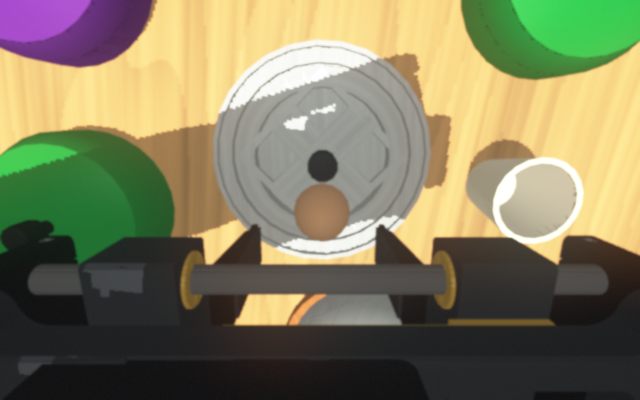

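The egg is at (322,211) where expected. I descend with a small x correction.

Call:
servo_tool:
  deltas:
    - [[0.02,0.02,0.4],0,64]
    - [[0.035,0.02,0.9],0,64]
    - [[0.035,0.02,1.3],0,64]
    - [[0.035,0.02,1.42],0,64]
    - [[0.035,0.02,1.42],0,64]

```text
time_s: 22.0
eef_pos: [0.505, 0.2895, 0.0981]
orientation: [3.136, 0.185, -0.001]
contact_force: [-0.5, -0.4, 0.1]
grip_width: 0.673
```

Run:
```python
from h import *
plan((0.5038,0.2896,.094),0.117)
```

```text
t 22.0 pos [0.505  0.2895 0.0981] yaw 0.118 q [0.43 0.1  1.92 0.   1.12 0.31] tilt [-0. -0. -1.]
SHIFT [-0.02  -0.004  0.068] len_mm 4.3 TWIST 0.008
```

Call:
servo_tool:
  deltas:
    - [[-0.01,0,0.06],0,60]
    - [[-0.01,0,0.06],0,48]
    - [[-0.01,0,0.06],0,40]
    - [[-0.01,0,0.06],0,32]
    - [[-0.01,0,0.06],0,32]
    - [[-0.01,0,0.06],0,32]

```text
time_s: 22.75
eef_pos: [0.5047, 0.2901, 0.0948]
orientation: [-3.136, -0.187, -0.001]
contact_force: [-0.1, 0.9, 1.2]
grip_width: 0.445
```

Call:
servo_tool:
  deltas:
    - [[0,0,-0.2],0,32]
    - [[0,0,-0.7],0,32]
    - [[0,0,-1.2],0,32]
    - [[0,0,-1.6],0,32]

```text
time_s: 23.25
eef_pos: [0.5046, 0.2901, 0.1925]
orientation: [-3.136, -0.187, -0.002]
contact_force: [-0.3, 0.0, -1.3]
grip_width: 0.452
```

Run:
```python
from h import *
plan((0.4787,-0.291,.19),1.685-np.pi/2)
save(get_image('wrist'),'w_eb2.png')
```

```text
t 23.25 pos [0.5046 0.2901 0.1925] yaw 0.119 q [0.43 0.01 1.85 0.   1.28 0.31] tilt [ 0.001  0.001 -1.   ]
SHIFT [-1.578  9.565  0.035] len_mm 581.7 TWIST 0.034
```

View pics/w_eb2.png

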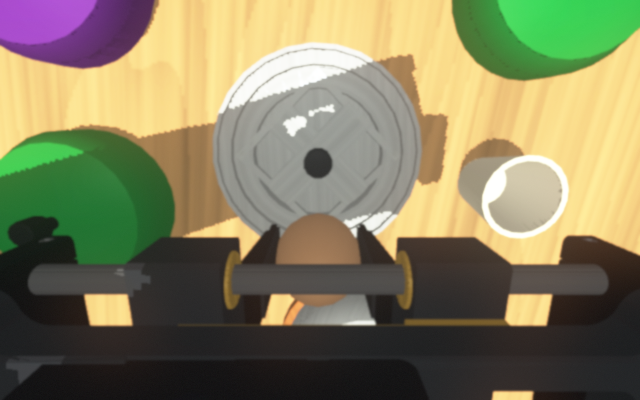

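The second egg is held upright, the same as the first. I carry it to the far end dimple (hole2).

Call:
servo_tool:
  deltas:
    - [[-0.04,0.25,0],0,32]
    - [[-0.13,0.8,0],0,32]
    - [[-0.26,1.6,0],0,32]
    - [[-0.41,2.5,0],0,32]
    - [[-0.56,3.4,0],0,32]
    - [[-0.71,4.3,0],0,32]
    - [[-0.86,5.2,0],0,32]
    - [[-1.0,6.1,0],0,32]
    - [[-1.15,7.0,0],0,32]
    - [[-1.3,7.9,0],0,32]
    - [[-1.44,8.7,0],0,32]
    - [[-1.54,9.3,0],0,32]
    - [[-1.58,9.56,0.3],0,32]
    - [[-1.58,9.56,1.0],0,32]
    - [[-1.58,9.56,1.7],0,32]
    - [[-1.58,9.56,2.0],0,32]
    - [[-1.58,9.56,2.0],0,32]
    - [[-1.58,9.56,2.0],0,32]

```text
time_s: 25.55
eef_pos: [0.4793, -0.2912, 0.0719]
orientation: [3.134, 0.187, 0.003]
contact_force: [0.4, -0.8, -0.6]
grip_width: 0.45
```

Run:
```python
from h import *
plan((0.4790,-0.2905,.0455))
K,T=T_world_cam('wrist'); np.save('T.npy',T)
save(get_image('wrist'),'w_eb3.png'); save(get_image('scene'),'s_eb3.png')
```

```text
t 25.55 pos [ 0.4793 -0.2912  0.0719] yaw 0.119 q [-0.64  0.09  1.98  0.    1.07 -0.76] tilt [ 0.002 -0.001 -1.   ]
SHIFT [-0.004 -0.014  0.44 ] len_mm 26.4 TWIST 0
```

View pics/w_eb3.png

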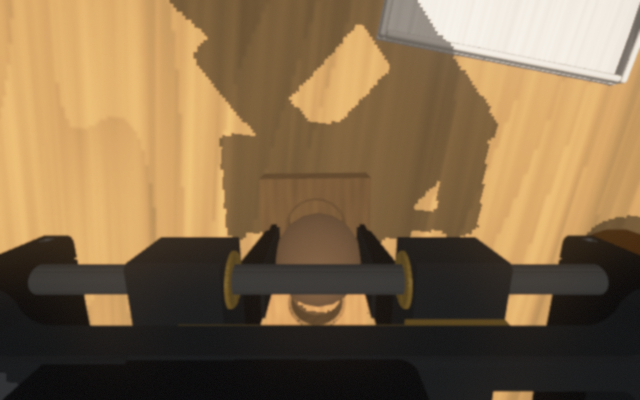

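```bash
python3 -c "
import cv2; im=cv2.imread('pics/s_eb3.png')[240:360,140:300]; cv2.imwrite('pics/s_eb3c.png',cv2.resize(im,None,fx=4,fy=4))"
```

```text
(no output)
```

View pics/s_eb3c.png

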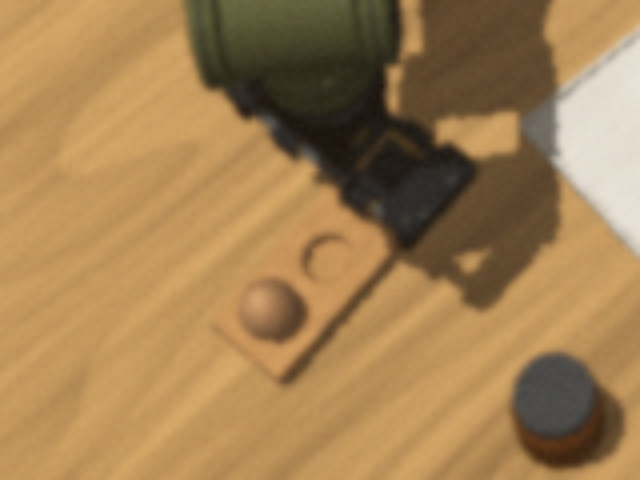

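Run:
```python
import numpy as np; from workcell import get_calibration
K=np.array(get_calibration('wrist')['camera_matrix']); T=np.load('T.npy')
u=np.array([np.cos(1.685),np.sin(1.685),0])
for p,o_ in [((316,175.5),.0325),((316,199),.018),((287,225),None),((345,225),None)]:
    d=T[:3,:3]@np.linalg.solve(K,[*p,1]); o=T[:3,3]; q=o+d*(.022-o[2])/d[2]; print(q, q-u*o_ if o_ else '')
```

```text
[ 0.47457422 -0.25674113  0.022     ] [ 0.47827778 -0.28902942  0.022     ]
[ 0.47634848 -0.27156628  0.022     ] [ 0.47839968 -0.28944903  0.022     ]
[ 0.45992907 -0.29083845  0.022     ] 
[ 0.49685296 -0.28638697  0.022     ]
```

Hole2 ≈ (0.4784,-0.2892). I finish lowering with a 2 mm correction.

Call:
servo_tool:
  deltas:
    - [[-0.01,-0.03,0.15],0,32]
    - [[-0.01,-0.03,0.3],0,32]
    - [[-0.01,-0.03,0.4],0,32]
    - [[-0.01,-0.03,0.44],0,32]
    - [[-0.01,-0.03,0.44],0,32]

```text
time_s: 26.28
eef_pos: [0.4778, -0.2896, 0.0444]
orientation: [3.135, 0.187, 0.001]
contact_force: [-0.4, -1.8, 1.0]
grip_width: 0.453
```

Call:
servo_tool:
  deltas:
    - [[0,0,0],0,44]
    - [[0,0,0],0,46]
    - [[0,0,0],0,50]
    - [[0,0,0],0,60]
    - [[0,0,0],0,64]
    - [[0,0,-0.3],0,64]
    - [[0,0,-1.0],0,64]
    - [[0,0,-1.9],0,64]
    - [[0,0,-2.4],0,64]

```text
time_s: 27.4
eef_pos: [0.4781, -0.2897, 0.1924]
orientation: [3.133, 0.187, 0.005]
contact_force: [0.6, -0.3, -0.6]
grip_width: 0.672
```

Run:
```python
from h import *
plan((0.500,0.3295,.19),0.5)
K,T=T_world_cam('wrist')
save(get_image('wrist'),'w_eb4.png')
for d in landmark_of('egg_b_center','wrist')[:4]:
    p=px(d['centre']); dd=T[:3,:3]@np.linalg.solve(K,[*p,1]); o=T[:3,3]; print(p,d['p'],o+dd*(.04-o[2])/dd[2])
```

```text
t 27.4 pos [ 0.4781 -0.2897  0.1924] yaw 0.119 q [-0.64 -0.05  1.9  -0.    1.28 -0.76] tilt [ 0.003 -0.003 -1.   ]
SHIFT [  1.586 -10.204   0.013] len_mm 619.6 TWIST -2.729
[315.52 195.8 ] 0.64 [ 0.47711311 -0.29219734  0.04      ]
```

View pics/w_eb4.png

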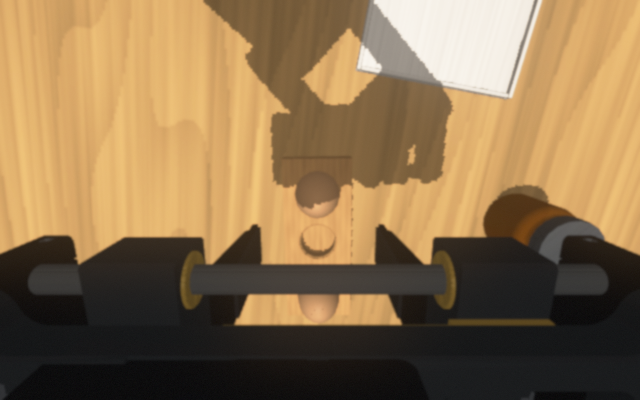

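Both eggs stand in their dimples, at (317,193) and (318,300), with the middle dimple empty. Next is the rack.

Call:
servo_tool:
  deltas:
    - [[0.06,-0.4,0],0,64]
    - [[0.19,-1.2,0],0,64]
    - [[0.34,-2.2,0],0,64]
    - [[0.5,-3.2,0],0,64]
    - [[0.65,-4.2,0],0,64]
    - [[0.81,-5.2,0],0,64]
    - [[0.96,-6.2,0],0,60]
    - [[1.12,-7.2,0],0,60]
    - [[1.27,-8.2,0],0,60]
    - [[1.43,-9.2,0],0,60]
    - [[1.54,-9.9,0],0,60]
    - [[1.59,-10.2,0],0,60]
    - [[1.59,-10.2,0],0,60]
    - [[1.59,-10.2,0],0,60]

```text
time_s: 29.25
eef_pos: [0.4992, 0.3287, 0.1873]
orientation: [3.135, 0.185, -0.002]
contact_force: [0.8, -0.6, 0.8]
grip_width: 0.63
```

Run:
```python
from h import *
plan((0.500,0.3295,.119))
K,T=T_world_cam('wrist')
save(get_image('wrist'),'w_r.png')
for d in landmark_of('rack_center','wrist')[:2]:
    p=px(d['centre']); dd=T[:3,:3]@np.linalg.solve(K,[*p,1]); o=T[:3,3]; print(p,d['p'],o+dd*(.088-o[2])/dd[2])
im=cv2.imread('pics/w_r.png').max(2)[150:245,270:370]; m=(im<50).astype(np.uint8)
n,l,st,ce=cv2.connectedComponentsWithStats(m)
for i in range(1,n):
    if st[i,4]>150:
        p=ce[i]+[270,150]; dd=T[:3,:3]@np.linalg.solve(K,[*p,1]); o=T[:3,3]; print(p,st[i],o+dd*(.12-o[2])/dd[2])
```

```text
t 29.25 pos [0.4992 0.3287 0.1873] yaw 0.118 q [ 0.49  0.05  1.82 -0.    1.28  0.37] tilt [-0.001 -0.001 -1.   ]
SHIFT [ 0.017 -0.013  1.139] len_mm 68.3 TWIST 0
[321.216 205.   ] 0.55 [0.50180514 0.33192519 0.088     ]
```

View pics/w_r.png

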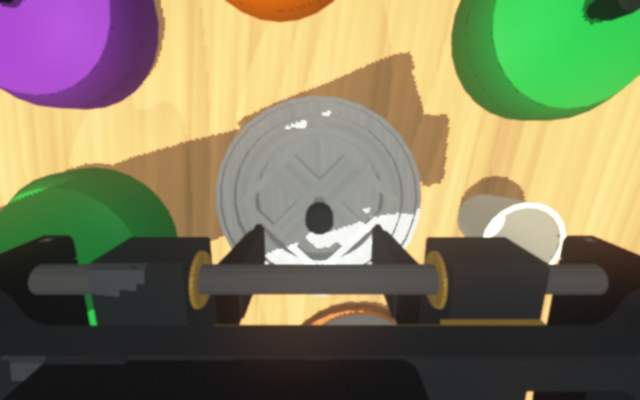

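The grip is at (319,217), centred between the fingers. I descend and grip.

Call:
servo_tool:
  deltas:
    - [[0.01,0,0.4],0,55]
    - [[0.015,0,0.9],0,50]
    - [[0.015,0,1.15],0,50]
    - [[0.015,0,1.15],0,50]
    - [[0.015,0,1.15],0,30]
    - [[0.015,0,1.15],0,10]
    - [[0.015,0,1.15],0,10]
    - [[0.015,0,1.15],0,10]
    - [[0.015,0,1.15],0,10]

```text
time_s: 30.48
eef_pos: [0.5008, 0.3302, 0.1197]
orientation: [-3.136, -0.187, -0.001]
contact_force: [-0.2, -1.1, 1.8]
grip_width: 0.199
```

Run:
```python
from h import *
plan((0.585,-0.095,.22))
save(get_image('scene'),'s_r.png')
```

```text
t 30.48 pos [0.5008 0.3302 0.1197] yaw 0.119 q [ 0.49  0.11  1.87 -0.    1.16  0.37] tilt [ 0.001  0.    -1.   ]
SHIFT [ 0.552  7.203 -1.674] len_mm 444.9 TWIST 0
```

Call:
servo_tool:
  deltas:
    - [[0,0,-0.1],0,10]
    - [[0,0,-0.3],0,10]
    - [[0,0,-0.6],0,10]
    - [[0,0,-1.0],0,10]
    - [[0,0,-1.5],0,10]
    - [[0,0,-1.9],0,10]
    - [[0,0,-1.95],0,10]

```text
time_s: 31.4
eef_pos: [0.5018, 0.3307, 0.2399]
orientation: [-3.134, -0.187, -0.009]
contact_force: [0.4, 0.3, -2.5]
grip_width: 0.204
```

Run:
```python
from h import *
plan((0.585,-0.095,.236))
save(get_image('scene'),'s_r2.png'); save(get_image('wrist'),'w_r2.png')
```

```text
t 31.4 pos [0.5018 0.3307 0.2399] yaw 0.119 q [ 0.49  0.01  1.76 -0.    1.36  0.37] tilt [ 0.005  0.003 -1.   ]
SHIFT [0.535 7.209 0.052] len_mm 433.8 TWIST 0
```

View pics/s_r2.png

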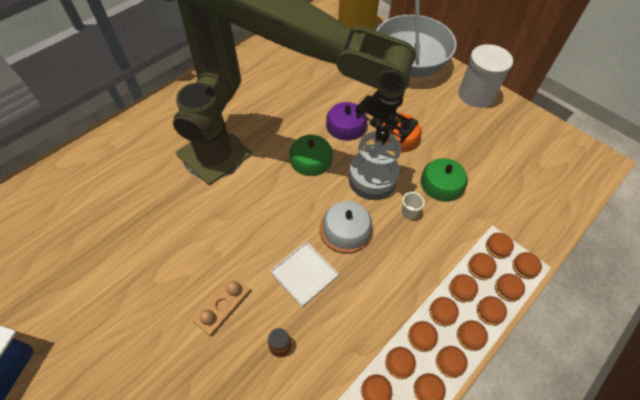

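The rack is clear and level at (380,152), and both eggs and the lid are in place. I carry it over the pan.

Call:
servo_tool:
  deltas:
    - [[0.02,0.25,0],0,10]
    - [[0.06,0.8,0],0,10]
    - [[0.12,1.6,0],0,10]
    - [[0.18,2.4,0],0,10]
    - [[0.24,3.2,0],0,10]
    - [[0.3,4.0,0],0,10]
    - [[0.36,4.8,0],0,10]
    - [[0.42,5.6,0],0,10]
    - [[0.48,6.4,0],0,10]
    - [[0.52,6.9,0],0,10]
    - [[0.54,7.2,0],0,10]
    - [[0.54,7.2,0.3],0,10]
    - [[0.54,7.2,0.9],0,10]
    - [[0.54,7.2,1.4],0,10]
    - [[0.54,7.2,1.7],0,10]
    - [[0.54,7.2,1.7],0,10]
    - [[0.54,7.2,1.7],0,10]

```text
time_s: 33.62
eef_pos: [0.5848, -0.0949, 0.1353]
orientation: [3.135, 0.188, 0.003]
contact_force: [0.4, 0.3, -1.4]
grip_width: 0.2
```

Run:
```python
from h import *
plan((0.585,-0.095,.074))
save(get_image('scene'),'s_r3.png'); save(get_image('wrist'),'w_r3.png');save(get_image('top'),'t_r3.png')
a=cv2.imread('pics/s_r3.png')[220:320,240:360]; b=cv2.imread('pics/t_r3.png')[110:210,330:450]
cv2.imwrite('pics/c_r3.png',cv2.resize(np.hstack([a,b]),None,fx=3.3,fy=3.3))
```

```text
t 33.62 pos [ 0.5848 -0.0949  0.1353] yaw 0.12 q [-0.25  0.08  1.87  0.    1.19 -0.37] tilt [ 0.002 -0.    -1.   ]
SHIFT [2.000e-03 1.000e-03 1.021e+00] len_mm 61.3 TWIST 0
```

View pics/c_r3.png

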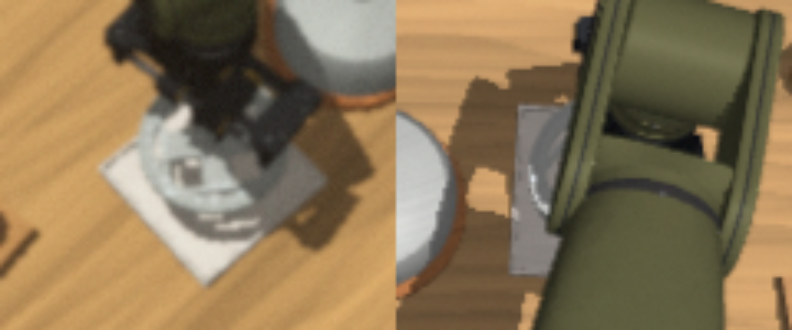

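View pics/w_r3.png

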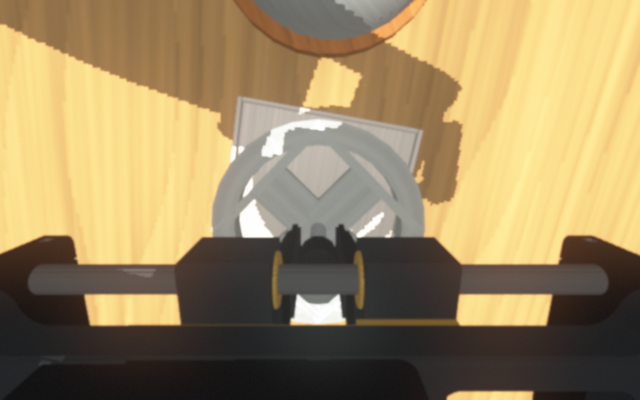

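```bash
python3 - <<'E'
from h import *
A=at_z('wrist',(237.5,97),.012); plan((0.585,-0.095,.074))
E
python3 - <<'E'
from h import *
K,T=T_world_cam('wrist')
def f(p,z=.012):
    d=T[:3,:3]@np.linalg.solve(K,[*p,1]); o=T[:3,3]; return o+d*(z-o[2])/d[2]
A,B=f((237.5,97)),f((422.5,129)); v=B-A; print(A,B,np.linalg.norm(v))
n=np.array([v[1],-v[0],0])/np.linalg.norm(v); print((A+B)/2+n*.0775)
E
```

```text
t 33.77 pos [ 0.585  -0.0953  0.1358] yaw 0.119 q [-0.25  0.08  1.87 -0.    1.19 -0.37] tilt [ 0.003 -0.001 -1.   ]
SHIFT [-0.002 -0.006  1.03 ] len_mm 61.8 TWIST 0
[ 0.51157301 -0.0175628   0.012     ] [ 0.66375517 -0.02440895  0.012     ] 0.1523360750332136
[ 0.58418116 -0.09840757  0.012     ]
```

The edge fit gives the pan centre as (0.584,-0.098). I lower with a 2 mm correction.

Call:
servo_tool:
  deltas:
    - [[0,0.035,0.2],0,10]
    - [[0,0.035,0.5],0,10]
    - [[0,0.035,0.8],0,10]
    - [[0,0.035,0.95],0,10]
    - [[0,0.035,0.98],0,10]
    - [[0,0.035,0.98],0,10]

```text
time_s: 34.52
eef_pos: [0.5845, -0.0972, 0.0754]
orientation: [3.136, 0.187, 0.001]
contact_force: [0.3, 0.4, -2.3]
grip_width: 0.201
```

Call:
servo_tool:
  deltas:
    - [[0,0,0.015],0,10]
    - [[0,0,0.03],0,10]
    - [[0,0,0.03],0,10]

```text
time_s: 34.9
eef_pos: [0.5845, -0.0973, 0.0739]
orientation: [3.136, 0.187, 0.001]
contact_force: [0.5, 0.4, -0.2]
grip_width: 0.202
```

Call:
servo_tool:
  deltas:
    - [[0,0,0.015],0,10]
    - [[0,0,0.015],0,10]

```text
time_s: 35.15
eef_pos: [0.5847, -0.0973, 0.0736]
orientation: [3.136, 0.187, 0.001]
contact_force: [-1.7, 0.6, 5.2]
grip_width: 0.206
```

Firm contact at 5 N; I release and retreat.

Call:
servo_tool:
  deltas:
    - [[0,0,0],0,40]
    - [[0,0,0],0,45]
    - [[0,0,0],0,50]
    - [[0,0,-0.3],0,50]
    - [[0,0,-1.0],0,55]
    - [[0,0,-2.0],0,60]
    - [[0,0,-3.0],0,60]
    - [[-1,0.5,-3.6],0,60]
    - [[-2,1,-3.6],0,60]
    - [[-3,1.5,-3.6],0,60]
    - [[-3,1.5,-3.6],0,60]
    - [[-3,1.5,-3.6],0,60]

```text
time_s: 36.65
eef_pos: [0.4154, -0.2086, 0.2901]
orientation: [3.135, 0.182, 0.004]
contact_force: [-0.0, -0.5, 0.6]
grip_width: 0.63
```

Run:
```python
from h import *
plan((0.585,-0.095,.3))
save(get_image('scene'),'s_f.png'); save(get_image('top'),'t_f.png')
for t,z in [('rack_center',.042),('pan_in',.004),('lid_center',.066),('board_top',.016),('egg_a_center',.04),('jar',0),('cup',0)]:
    for d in landmark_of(t,'scene')[:3]: print('scene',t,round(d['p'],2),px(d['centre']),at_z('scene',px(d['centre']),z))
```

```text
t 36.65 pos [ 0.4154 -0.2086  0.2901] yaw 0.116 q [-0.58 -0.33  1.98  0.    1.49 -0.7 ] tilt [ 0.002 -0.001 -1.   ]
SHIFT [ 3.027 -1.553 -0.16 ] len_mm 204.4 TWIST 0
scene rack_center 0.81 [302.592 271.   ] [ 0.58758543 -0.10687144  0.042     ]
scene rack_center 0.36 [208. 312.] [ 0.48515646 -0.38990248  0.042     ]
scene pan_in 0.77 [300.48 273.4 ] [ 0.57649177 -0.10631948  0.004     ]
scene lid_center 0.81 [445.696 173.08 ] [0.68497089 0.49404574 0.066     ]
scene lid_center 0.8 [347.072 218.6  ] [0.56636974 0.11551233 0.066     ]
scene lid_center 0.79 [312.896 150.68 ] [0.28878387 0.23633845 0.066     ]
scene egg_a_center 0.47 [208.896 315.8  ] [ 0.49513598 -0.39486668  0.04      ]
scene jar 0.86 [277.632 344.6  ] [ 0.68695522 -0.30530101  0.        ]
scene cup 0.71 [405.632 213.92 ] [0.67377437 0.30413068 0.        ]
```

View pics/s_f.png

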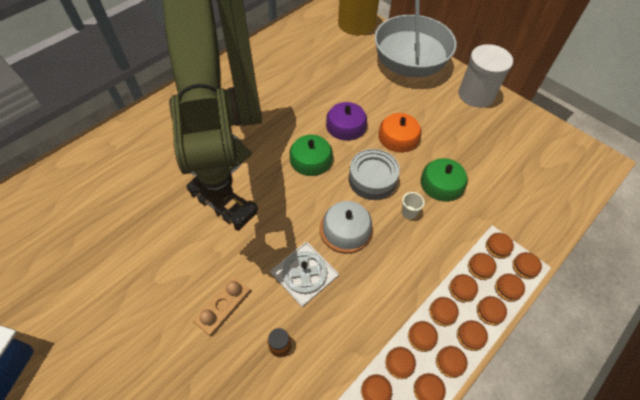

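View pics/t_f.png

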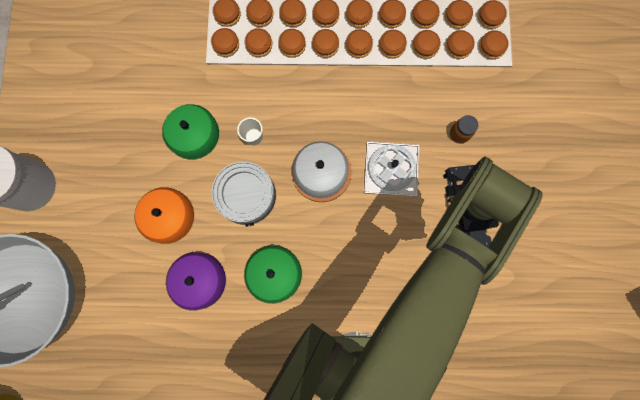

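All goals show in both pictures: lid on the board at (347,226), rack centred in the pan at (304,272), eggs in the end dimples at (208,316) and (234,289). The jar and cup are unmoved, and the arm is clear. I hand the job in.

```bash
python3 -c "
from workcell import *
close_job()"
```

```text
the job is handed in; nothing more can be done
```

I took the steamer apart in the required order and handed the job in at about 37 s. No verdict was reported, so the checks below are my own.

- **Lid:** it was placed on the round board and released at gripper position (0.572, 0.112), against a board centre of about (0.571, 0.112).
- **Eggs:** each was set upright in one of the carton's end dimples, with the fingers let go. Each was released about 3 mm above its seat, because the fingertips could not go below the carton's top face.
- **Rack:** it was lifted by its post and stood in the square pan at (0.585, -0.097), against a pan centre of about (0.584, -0.098).

**Last checks:** the final scene picture shows the lid and rack level and centred, and both eggs in their dimples. The jar and cup look unmoved, and the arm is clear of everything. The top picture agrees on the lid, rack, jar and cup; the carton was hidden behind the arm in it.

**Where they disagreed:** the networks' positions from the scene camera differ from my wrist-camera fits by up to about 11 mm. The largest gap was for the pan and the rack alike. I put this down to that camera's error, since the pictures and the wrist measurements agree with each other. In that last check the network reported only one of the two eggs. It gave nothing for the board and also matched the green decoy lids, so I relied on the picture for those.

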